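# Bring the wide jar to the front of the spice carousel and hold it there

### The arm

A 6-joint arm with a two-finger parallel gripper is mounted at the origin on a cart in front of the work surface, level with it; the furniture and walls round the work are solid. World frame = base frame: x ahead of the robot, y to its left, z up, the work surface at z = 0. Lengths are in m, angles in rad, forces in N, time in s.
With the tool pointing down it reaches from about 0.375 to 0.9 m from the base axis. Payload 3.1 kg.
Tool frame: the origin (TCP) lies on the centre line of the jaws, within the pads' length; the fingertips stand 25 mm ahead of it and the grasp point (between the pads) lies 6 mm ahead of it; y points along the fingers, z is the direction in which the jaws open and shut, and the axes are right-handed (so a half turn about y gives the same grasp; the last joint's range is limited). The gripper opens to 85 mm and grips with 20 to 120 N. Pads are 22 mm wide; open, the fingers measure 114 mm over their backs; the gripper's body (76 mm by 85 mm) begins 54 mm behind the grasp point. The pads swing forward as they close: fully open they stand 13 mm farther back than shut.
Start: joints at [1.133, 0.527, 1.433, -0, 1.181, -0.178], TCP at [0.161, 0.604, 0.256] pointing down, gripper open.
Joint ranges: [-3.08, 3.08], [-0.75, 2.2], [0.22, 2.44], [-1.43, 4.57], [0, 2.65], [-2.85, 2.85]. Speed limits (rad/s): [2.79, 2.79, 3.14, 3.14, 3.14, 3.14].

### API

Orientations are given as a 3x3 rotation matrix whose columns are the frame's x, y, z axes.
In Python, from plant import arm, optics, workorder gives the robot as it stands.
- The arm moves only by the tool move_arm, never from a script. Its argument "deltas" is a list of rows, each an object of numbers: "x", "y", "z": the shift along the tool's x, y, z in cm; "ax", "ay", "az": the turn, a rotation vector about the tool's x, y, z in rad; "fingers": the closure, from 0 (fully open) to 1 (shut). A call has 1 to 8 rows; each row shifts and turns the commanded pose from where the row before left it, along the tool's axes as they then stand; what a row does not reach is not made up. A row lasts 1/8 s, in which the tool goes at most 62.5 mm and 10.7 degrees, less where a joint would pass 70% of its speed; a pose out of reach is approached as far as the arm can. A call is refused whole if a number of a shift passes 6.25 or a number of a turn 0.188, either way. A call with a gripper value outside its range is refused whole. The fingers move at their own pace and stop on an object; "newtons" is the grip in N (left out, the last holds). Time passes only in rows, so rows that do not move let the fingers close. It gives the time, the measured TCP pose, the force and the opening at its end, in the units of the state.
- arm.get_obs(): the state, without advancing time (a new reading comes with each control period).
- optics.snapshot(name): name is "scene" or "side" or "wrist"; returns the picture (384x512x3 uint8, red, green, blue); there is no depth.
- optics.camera_info(name): a dict with "mtx" (3x3 intrinsics, pixels), "rvec" (rotation vector, rad) and "tvec" (3), from world to camera coordinates, as OpenCV has them. Camera axes: x right, y down, z forward; pixel columns grow to the right and rows downward; lengths in m; the calibration is good to about 2 mm. The wrist camera is an equidistant fisheye: a pixel r from the principal point sees the ray r / f radians off the axis. A picture is of the moment at which its call begins: read the wrist's pose just before it. camera_info takes no time and is no camera call; for the wrist camera it gives the pose at the moment of the call.
- workorder.sign_off(): hands the job in, once; it reports no verdict.
The state is a dict: "time": time; "joint_positions": joint angles; "qvel": joint speeds; "joint_efforts": joint torques, N m; "tcp_pos": TCP position; "tool_rot": TCP orientation; "ft_force": force on the tool from outside, world axes, zero at the start; "ft_torque": the same for the moment, N m; "width": finger opening in m.
Only numpy, scipy, OpenCV 4.12 (cv2) and the standard library are available. Lean on these libraries where they do the work, as an engineer would, in place of code of your own. Each camera call takes 0.05 s, during which the arm holds its last target.

### The job

The spice carousel on the worktop is parked by a bolt. Press the spring pedal at its side right down to its stop, so that the bolt drops, and let it come up again; then turn the tray by the bar handle on top of its post until the one wide, squat jar stands at the front, in line with the pointer on the base. Finish with the handle still gripped, holding the tray still there, with all jars upright in their places and the things round the carousel left where they are.

Things in the scene. Friction and masses are not known exactly. Their poses are not given: they have to be found in the camera images.
- carousel_base: fixed foot of the spice carousel: dark wooden disc, 196 mm diameter, 26 mm high. Origin on the worktop, on the tray's axis of rotation; z up; its front is its own -x direction (roughly towards the robot, up to 0.3 rad off), where the pointer sticks out; its +y direction points to the pedal
- front_mark (a point): on the flat wooden pointer that sticks out of the base at the front (its tip is 149 mm from the axis): this point is 115 mm from the axis along the base's -x, 8 mm above the worktop (the pointer is 8 mm high and 22 mm wide)
- turntable (a joint): angle of the round wooden tray (242 mm diameter; floor 35, rail 91 mm above the worktop) about the base's z, rad, + counterclockwise, 0 as parked. Bolt down, it turns both ways over a full turn, light friction and drag, no spring. Six places 60 degrees apart between 60 mm tall ribs, a wire rail round them; centres 80 mm from the axis, one at the front when parked
- bar_handle (a point): dark wooden bar on top of the tray's centre post, centred on the axis, turns with the tray: 74 mm along its own x, 16 mm along its own y (grip it across this, from above), 32 mm high; origin at its centre, 178 mm above the worktop; when parked its x is the base's x. Jar tops below it reach 141 mm. The rules call this bar turntable_c0
- pedal (a joint): pedal angle, rad: 0 up, 0.28 fully down at its stop; spring-loaded, springs up when let go (about 3.5 N at the pad centre to start, 8 N at the stop). Pressed past about 0.22 it has pushed the parking bolt down clear of the tray; the bolt stays down by itself
- pedal_pad (a point): centre of the top of the pedal's steel pad (56 mm along the base's x, 62 mm along its y, 8 mm thick, black rubber ribs), 175 mm from the axis along the base's +y, 50 mm above the worktop when up; goes down about 20 mm to the stop. The hinge lies along the base's x, 100 mm from the axis, 20 mm up
- wide_jar: the wide squat jar to be brought to the front: the only one of its shape, 60 x 64 mm and 87 mm tall with a broad lid, loose, 0.27 to 0.53 kg, standing in one of the five places that are not at the front; origin at the centre of its underside, z up
- jar_0: one of five alike slim screw-cap spice jars, 45 mm diameter, 106 mm tall, loose, standing on the tray; origin at the centre of its underside, z up
- jar_1: one of five alike slim screw-cap spice jars, 45 mm diameter, 106 mm tall, loose, standing on the tray; origin at the centre of its underside, z up
- jar_2: one of five alike slim screw-cap spice jars, 45 mm diameter, 106 mm tall, loose, standing on the tray; origin at the centre of its underside, z up
- jar_3: one of five alike slim screw-cap spice jars, 45 mm diameter, 106 mm tall, loose, standing on the tray; origin at the centre of its underside, z up
- jar_4: one of five alike slim screw-cap spice jars, 45 mm diameter, 106 mm tall, loose, standing on the tray; origin at the centre of its underside, z up
- egg_timer: bystander: round kitchen timer, 59 mm diameter, 52 mm tall, loose on the worktop; origin at the centre of its underside
- tin: bystander: short food tin, 75 mm diameter, 58 mm tall, loose; origin at the centre of its underside
- tumbler: bystander: drinking glass 77 mm diameter, 89 mm tall, loose; origin at the centre of its underside
There are look-alikes about, which are no part of the job. Leave any white look-alike of the jar_2 alone.

How it is judged:
By the outcome, as a careful person would: the job done as asked, in the order asked, and still so for the second after the job is handed in, while the arm keeps its last pose, push and grip.
It also fails if it takes over 64 s, if anything falls off the work surface, if the arm or the gripper's body presses on something with over 40 N, if the wrist force passes 120 N, or if a joint passes its speed limit or range.

## Working session

There is one attempt and no reset: what is moved stays moved. The work goes in short steps, Python scripts to look and compute and a tool call to move; the robot and the scene stay as the last step left them, time stands still between calls to the robot, and variables do not carry over. Pictures are saved under pics/ and viewed, and the job is handed in when it is done.

Besides the shell and the picture viewer there is one more tool, called after "Call:" as a command line: name --argument value ..., lists and objects as JSON in quotes. move_arm: Moves the arm, as the interface text tells. Its arguments: {"type":"object","properties":{"deltas":{"type":"array","items":{"type":"object","properties":{"x":{"type":"number"},"y":{"type":"number"},"z":{"type":"number"},"ax":{"type":"number"},"ay":{"type":"number"},"az":{"type":"number"},"fingers":{"type":"number"}}}},"newtons":{"type":"number"}},"required":["deltas"]}

```bash
ls; mkdir -p pics; python3 - <<'E'
from plant import arm, optics, workorder
import cv2, numpy as np
o=arm.get_obs()
for k,v in o.items(): print(k,np.round(v,3).tolist())
for n in ["scene","side","wrist"]:
    c=optics.camera_info(n); print(n,{k:np.round(v,3).tolist() for k,v in c.items()})
    im=optics.snapshot(n); cv2.imwrite(f"pics/{n}0.png",im[:,:,::-1])
E
```

```text
pics
time 0.0
joint_positions [1.132, 0.528, 1.434, 0.0, 1.181, -0.179]
qvel [-0.0, 0.001, -0.001, 0.0, 0.001, 0.001]
joint_efforts [0.001, -44.235, -17.803, -0.0, 0.008, -0.0]
tcp_pos [0.16, 0.603, 0.255]
tool_rot [[0.966, -0.001, 0.257], [-0.257, -0.002, 0.966], [-0.0, -1.0, -0.002]]
ft_force [-0.047, 0.086, -0.343]
ft_torque [-0.01, 0.028, 0.024]
width 0.085
scene {'mtx': [[483.603, 0.0, 252.91], [0.0, 483.603, 187.764], [0.0, 0.0, 1.0]], 'rvec': [1.783, -1.855, 0.688], 'tvec': [-0.068, 0.504, 1.04]}
side {'mtx': [[362.299, 0.0, 257.639], [0.0, 362.299, 191.776], [0.0, 0.0, 1.0]], 'rvec': [1.045, -2.628, 0.779], 'tvec': [0.341, 0.44, 0.807]}
wrist {'mtx': [[297.319, 0.0, 256.688], [0.0, 297.319, 191.307], [0.0, 0.0, 1.0]], 'rvec': [-2.272, -1.748, -0.288], 'tvec': [-0.623, -0.043, 0.381]}
```

View pics/scene0.png

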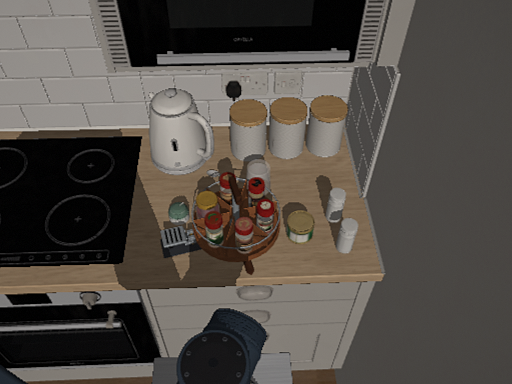

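View pics/side0.png

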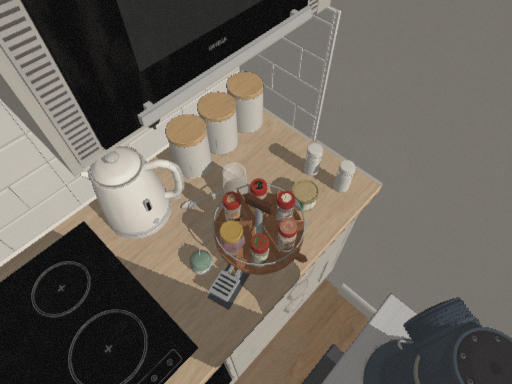

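View pics/wrist0.png

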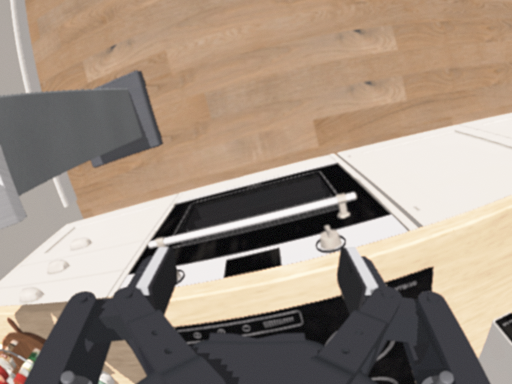

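The wide jar has the yellow lid, at scene (206,203) and side (231,233). The pedal is at scene (178,238) and side (229,285), and the pointer tip at scene (249,266) and side (303,258). I'll zoom in on both views.

```bash
python3 - <<'E'
import cv2
a=cv2.imread("pics/scene0.png")[150:285,140:320]; cv2.imwrite("pics/sz.png",cv2.resize(a,None,fx=4.4,fy=4.4,interpolation=cv2.INTER_CUBIC))
a=cv2.imread("pics/side0.png")[155:315,175:335]; cv2.imwrite("pics/dz.png",cv2.resize(a,None,fx=3.75,fy=3.75,interpolation=cv2.INTER_CUBIC))
E
```

```text
(no output)
```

View pics/sz.png

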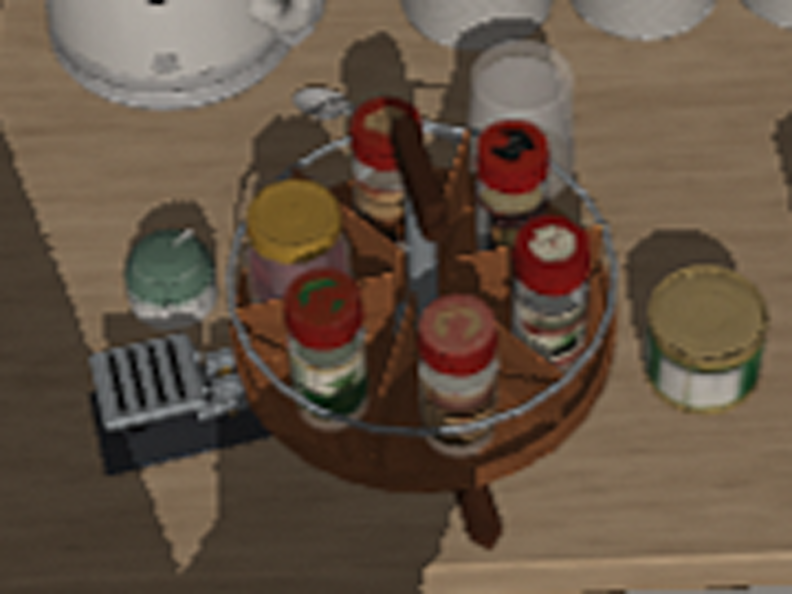

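View pics/dz.png

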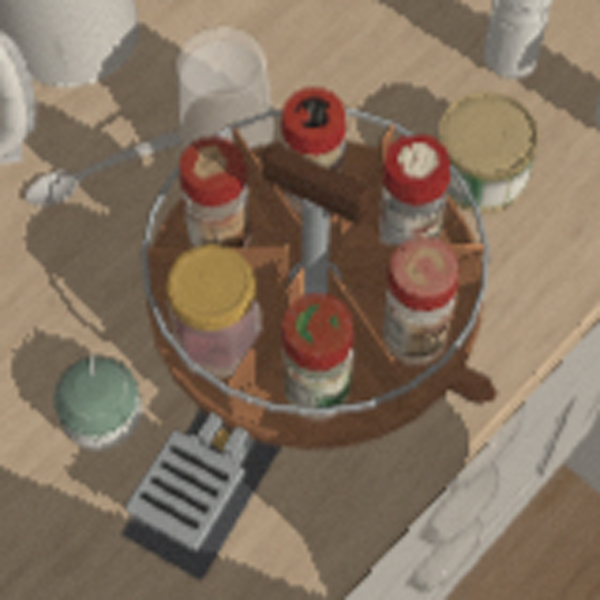

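```bash
cat > h.py <<'E'
import cv2, numpy as np
from plant import arm, optics, workorder
def cam(n):
    c=optics.camera_info(n); R=cv2.Rodrigues(np.array(c['rvec'],float))[0]; return np.array(c['mtx']),R,np.array(c['tvec'],float).ravel()
def ray(n,uv,C=None):
    K,R,t=C or cam(n); x=(uv[0]-K[0,2])/K[0,0]; y=(uv[1]-K[1,2])/K[1,1]
    if n=='wrist':
        r=np.hypot(x,y); d=np.array([x/r*np.sin(r),y/r*np.sin(r),np.cos(r)]) if r>1e-9 else np.array([0,0,1.])
    else: d=np.array([x,y,1.])
    d=R.T@d; return -R.T@t, d/np.linalg.norm(d)
def onz(n,uv,z,C=None):
    o,d=ray(n,uv,C); return o+d*(z-o[2])/d[2]
def tri(rays):
    A=np.zeros((3,3));b=np.zeros(3)
    for o,d in rays:
        P=np.eye(3)-np.outer(d,d);A+=P;b+=P@o
    p=np.linalg.solve(A,b); return p,[float(np.linalg.norm((np.eye(3)-np.outer(d,d))@(p-o))) for o,d in rays]
def proj(n,p,C=None):
    K,R,t=C or cam(n); q=R@np.asarray(p,float)+t
    if n=='wrist':
        th=np.arctan2(np.hypot(q[0],q[1]),q[2]); r=np.hypot(q[0],q[1]); return np.array([K[0,0]*th*q[0]/r+K[0,2],K[1,1]*th*q[1]/r+K[1,2]])
    return np.array([K[0,0]*q[0]/q[2]+K[0,2],K[1,1]*q[1]/q[2]+K[1,2]])
sz=lambda x,y:((x+.5)/4.4-.5+140,(y+.5)/4.4-.5+150)
dz=lambda x,y:((x+.5)/3.75-.5+175,(y+.5)/3.75-.5+155)
E
python3 - <<'E'
from h import *
np.set_printoptions(precision=4,suppress=True)
S=cam('scene');D=cam('side')
# rail ellipse z=.091 
rs=[sz(*p) for p in [(232,270),(245,350),(300,405),(420,433),(540,395),(610,290),(560,175),(440,125),(300,165)]]
rd=[dz(*p) for p in [(145,255),(165,320),(220,380),(320,408),(430,365),(487,260),(450,160),(390,120),(150,205)]]
for n,r,C in(('scene',rs,S),('side',rd,D)):
    P=np.array([onz(n,q,.091,C)[:2] for q in r]); A=np.c_[2*P,np.ones(len(P))]; s=np.linalg.lstsq(A,(P**2).sum(1),rcond=None)[0]
    R=np.sqrt(s[2]+s[0]**2+s[1]**2); print(n,'rail',s[:2],R,np.hypot(*(P-s[:2]).T)-R)
for nm,a,b in [('ptip',(488,548),(493,393)),('jar0lidred',(458,310),(424,260)),('wide lid',(295,212),(212,282))]:
    print(nm,tri([ray('scene',sz(*a),S),ray('side',dz(*b),D)]))
pc=[(93,357),(187,337),(206,402),(110,427)]
pd=[(177,432),(245,462),(203,547),(127,512)]
for a in pc: print('pad s',onz('scene',sz(*a),.05,S))
for a in pd: print('pad d',onz('side',dz(*a),.05,D))
a=cv2.imread("pics/scene0.png")[165:225,215:265]; cv2.imwrite("pics/sh.png",cv2.resize(a,None,fx=10,fy=10,interpolation=cv2.INTER_CUBIC))
a=cv2.imread("pics/side0.png")[185:225,235:285]; cv2.imwrite("pics/dh.png",cv2.resize(a,None,fx=12,fy=12,interpolation=cv2.INTER_CUBIC))
E
```

```text
scene rail [ 0.5001 -0.0402] 0.1167043997831308 [-0.0024  0.001   0.0019  0.0002 -0.0011 -0.0005 -0.0005  0.0028 -0.0015]
side rail [ 0.506  -0.0437] 0.11777579260250434 [-0.0007 -0.0022  0.0001  0.0017 -0.001   0.0004  0.0007 -0.0012  0.0022]
ptip (array([ 0.3628, -0.0781, -0.002 ]), [0.0023048378652456873, 0.0023048378652456435])
jar0lidred (array([ 0.4276, -0.0612,  0.1471]), [0.0008767648526944766, 0.0008767648526945794])
wide lid (array([0.5253, 0.0345, 0.1201]), [0.000457778165392697, 0.0004577781653926242])
pad s [0.4731 0.1613 0.05  ]
pad s [0.486  0.1046 0.05  ]
pad s [0.4373 0.0907 0.05  ]
pad s [0.4215 0.147  0.05  ]
pad d [0.4907 0.1068 0.05  ]
pad d [0.4432 0.0904 0.05  ]
pad d [0.4232 0.1483 0.05  ]
pad d [0.475  0.1662 0.05  ]
```

View pics/sh.png

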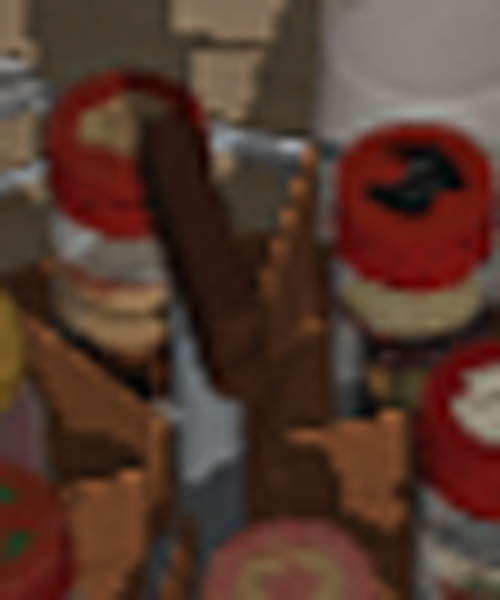

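View pics/dh.png

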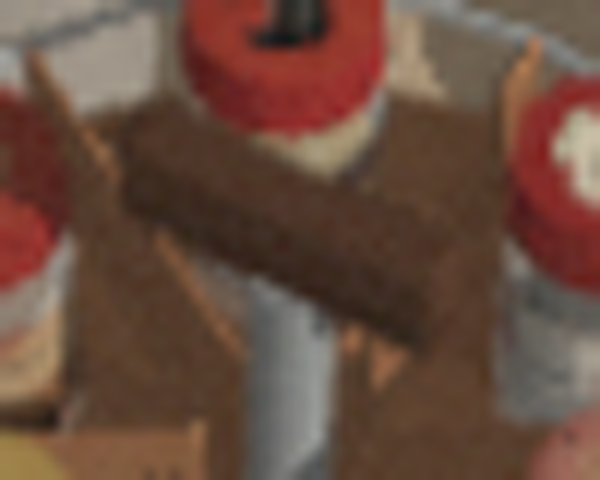

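The carousel axis is at about (0.503, -0.042), yaw about 0.265. The pad is at about (0.456, 0.127). The wide jar sits +60° from the base's +x, so the tray needs +120°. First I'll move above the pedal with the fingers shut.

Call:
move_arm --deltas '[{"x": 3.4,"z": -3.2,"fingers": 1},{"x": 3.4,"z": -3.2,"fingers": 1},{"x": 3.4,"z": -3.2,"fingers": 1},{"x": 3.4,"z": -3.2,"fingers": 1},{"x": 3.4,"z": -3.2,"fingers": 1},{"x": 3.4,"z": -3.2,"fingers": 1}]'

```text
$.deltas[0]: bad value
```

Call:
move_arm --deltas '[{"x": 3.4,"z": -3.2,"fingers": 1},{"x": 3.4,"z": -3.2,"fingers": 1},{"x": 3.4,"z": -3.2,"fingers": 1},{"x": 3.4,"z": -3.2,"fingers": 1},{"x": 3.4,"z": -3.2,"fingers": 1},{"x": 3.4,"z": -3.0,"fingers": 1}]'

```text
$.deltas[0]: bad value
```

Call:
move_arm --deltas '[{"ay": 0.15,"fingers": 1},{"ay": 0.15,"fingers": 1},{"ay": 0.15,"fingers": 1},{"ay": 0.15,"fingers": 1},{"ay": 0.15,"fingers": 1},{"ay": 0.15,"fingers": 1},{"ay": 0.146,"fingers": 1},{"fingers": 1}]'

```text
$.deltas[0]: bad value
```

```bash
python3 - <<'E'
from h import *
c=optics.camera_info('wrist'); import json; json.dump({k:np.array(v).tolist() for k,v in c.items()},open('w1.json','w'))
for n in ["wrist","side"]:
    cv2.imwrite(f"pics/{n}1.png",optics.snapshot(n)[:,:,::-1])
o=arm.get_obs()
for k in('time','tcp_pos','tool_rot','ft_force','joint_positions','width'): print(k,np.round(o[k],4).tolist())
E
```

```text
time 0.25
tcp_pos [0.1604, 0.6037, 0.2558]
tool_rot [[0.9664, -0.0004, 0.2569], [-0.2569, -0.001, 0.9664], [-0.0002, -1.0, -0.001]]
ft_force [0.4288, 0.4106, -0.5018]
joint_positions [1.1325, 0.528, 1.4333, -0.0, 1.1814, -0.1785]
width 0.0853
```

View pics/wrist1.png

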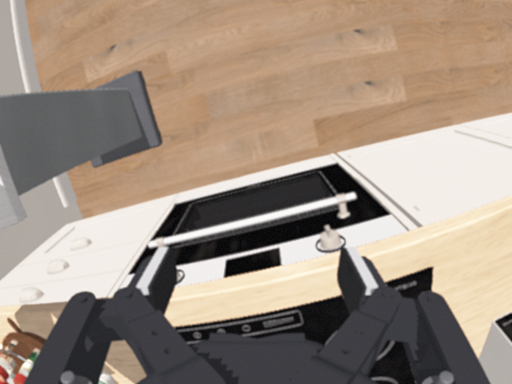

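View pics/side1.png

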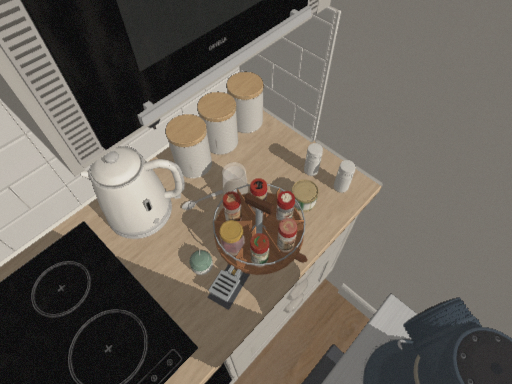

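All three moves were refused with "bad value", so nothing moved. I'll try again with every field filled in.

Call:
move_arm --deltas '[{"x": 3.4,"y": 0,"z": -3.2,"ax": 0,"ay": 0,"az": 0,"fingers": 1}]'

```text
time: 0.38
tcp_pos: [0.1846, 0.5659, 0.2561]
tool_rot: [[0.967, 0.001, 0.254], [-0.254, 0.002, 0.967], [0.0, -1.0, 0.002]]
ft_force: [0.7, -0.8, -0.2]
width: 0.0698
```

Call:
move_arm --deltas '[{"x": 3.4,"y": 0,"z": -3.2,"ax": 0,"ay": 0,"az": 0,"fingers": 1},{"x": 3.4,"y": 0,"z": -3.2,"ax": 0,"ay": 0,"az": 0,"fingers": 1},{"x": 3.4,"y": 0,"z": -3.2,"ax": 0,"ay": 0,"az": 0,"fingers": 1},{"x": 3.4,"y": 0,"z": -3.2,"ax": 0,"ay": 0,"az": 0,"fingers": 1},{"x": 3.4,"y": 0,"z": -3.2,"ax": 0,"ay": 0,"az": 0,"fingers": 1},{"x": 3.4,"y": 0,"z": -3.2,"ax": 0,"ay": 0,"az": 0,"fingers": 1}]'

```text
time: 1.12
tcp_pos: [0.3337, 0.3251, 0.2564]
tool_rot: [[0.966, 0.0, 0.257], [-0.257, 0.0, 0.966], [0.0, -1.0, 0.0]]
ft_force: [0.8, 0.6, -0.5]
width: 0.0003
```

Call:
move_arm --deltas '[{"x": 3.4,"y": 0,"z": -3.2,"ax": 0,"ay": 0,"az": 0,"fingers": 1},{"x": 3.4,"y": 0,"z": -3.2,"ax": 0,"ay": 0,"az": 0,"fingers": 1},{"x": 3.4,"y": 0,"z": -3.2,"ax": 0,"ay": 0,"az": 0,"fingers": 1},{"x": 3.4,"y": 0,"z": -3.2,"ax": 0,"ay": 0,"az": 0,"fingers": 1},{"x": 3.4,"y": 0,"z": -3.0,"ax": 0,"ay": 0,"az": 0,"fingers": 1}]'

```text
time: 1.75
tcp_pos: [0.4574, 0.1286, 0.2564]
tool_rot: [[0.966, 0.0, 0.257], [-0.257, 0.0, 0.966], [0.0, -1.0, 0.0]]
ft_force: [0.4, 0.2, 0.1]
width: -0.0001
```

Call:
move_arm --deltas '[{"x": 0,"y": 0,"z": 0,"ax": 0,"ay": 0.15,"az": 0,"fingers": 1},{"x": 0,"y": 0,"z": 0,"ax": 0,"ay": 0.15,"az": 0,"fingers": 1},{"x": 0,"y": 0,"z": 0,"ax": 0,"ay": 0.15,"az": 0,"fingers": 1},{"x": 0,"y": 0,"z": 0,"ax": 0,"ay": 0.15,"az": 0,"fingers": 1},{"x": 0,"y": 0,"z": 0,"ax": 0,"ay": 0.15,"az": 0,"fingers": 1},{"x": 0,"y": 0,"z": 0,"ax": 0,"ay": 0.15,"az": 0,"fingers": 1},{"x": 0,"y": 0,"z": 0,"ax": 0,"ay": 0.15,"az": 0,"fingers": 1},{"x": 0,"y": 0,"z": 0,"ax": 0,"ay": 0,"az": 0,"fingers": 1}]'

```text
time: 2.75
tcp_pos: [0.4567, 0.13, 0.2563]
tool_rot: [[0.26, 0.0, 0.966], [-0.966, 0.0, 0.26], [0.0, -1.0, 0.0]]
ft_force: [0.6, 0.7, -0.6]
width: -0.0001
```

```bash
python3 - <<'E'
from h import *
c=optics.camera_info('wrist'); import json; json.dump({k:np.array(v).tolist() for k,v in c.items()},open('w2.json','w'))
for n in ["wrist","side"]:
    cv2.imwrite(f"pics/{n}2.png",optics.snapshot(n)[:,:,::-1])
o=arm.get_obs()
for k in('time','tcp_pos','tool_rot','ft_force','joint_positions','width'): print(k,np.round(o[k],4).tolist())
E
```

```text
time 2.85
tcp_pos [0.4567, 0.13, 0.2564]
tool_rot [[0.2602, 0.0001, 0.9655], [-0.9655, 0.0, 0.2602], [0.0, -1.0, 0.0001]]
ft_force [-0.7009, -0.6886, -1.0427]
joint_positions [0.0414, 0.3265, 1.7983, 0.0, 1.0167, -0.2218]
width -0.0002
```

View pics/wrist2.png

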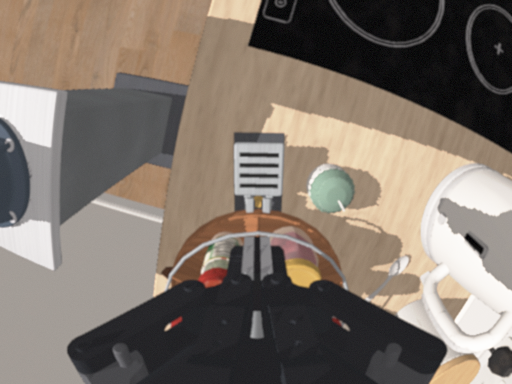

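View pics/side2.png

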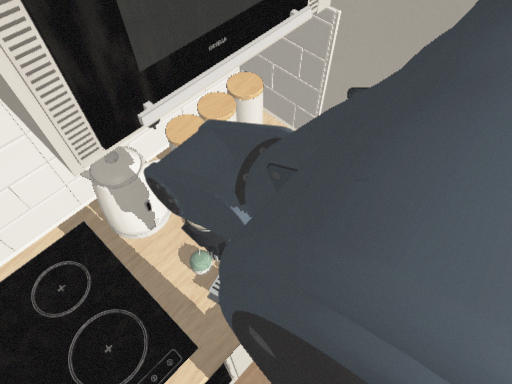

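The wrist view shows the pedal pad at (236–283, 143–195), the timer at (330,188) and the fingertips at about (258,265). I'll measure the pad and the rail from here.

```bash
python3 - <<'E'
from h import *
import json
np.set_printoptions(precision=4,suppress=True)
c=json.load(open('w2.json')); C=(np.array(c['mtx']),cv2.Rodrigues(np.array(c['rvec']))[0],np.array(c['tvec']).ravel())
im=cv2.imread('pics/wrist2.png')
cv2.imwrite('pics/wz.png',cv2.resize(im[110:280,180:380],None,fx=3.5,fy=3.5,interpolation=cv2.INTER_CUBIC))
P=np.array([onz('wrist',q,.05,C)[:2] for q in [(236,143),(284,143),(283,195),(236,195)]]);print(P,P.mean(0))
print('campos',ray('wrist',(0,0),C)[0], 'timer',onz('wrist',(331,188),.052,C))
S=cam('scene')
print('tri pad', tri([ray('wrist',(259.7,169),C),ray('scene',sz(149,380),S),]))
print('tip proj',proj('wrist',[.4567,.13,.231],C))
E
```

```text
[[0.4277 0.151 ]
 [0.4788 0.1649]
 [0.495  0.1062]
 [0.4424 0.092 ]] [0.461  0.1285]
campos [0.4355 0.2091 0.3745] timer [0.5468 0.1297 0.052 ]
tri pad (array([0.4612, 0.1272, 0.041 ]), [0.00034271604941871756, 0.00034271604941867034])
tip proj [256.4123 248.0186]
```

View pics/wz.png

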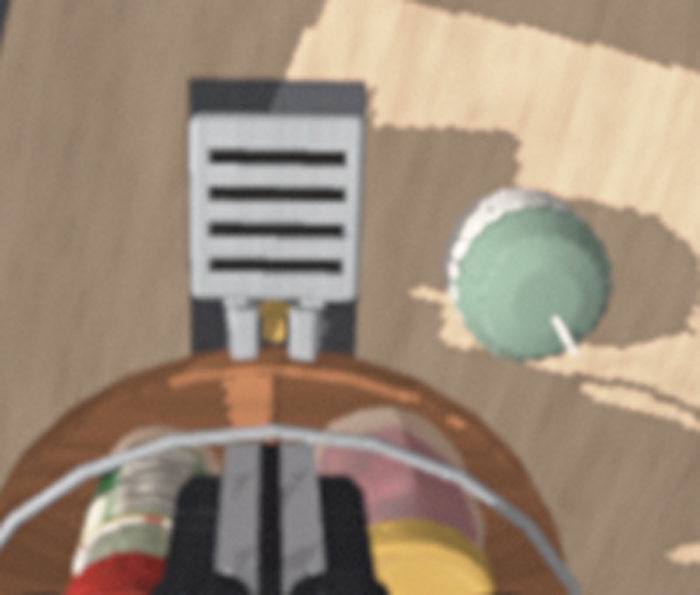

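Call:
move_arm --deltas '[{"x": 0,"y": 3.4,"z": 0,"ax": 0,"ay": 0,"az": 0,"fingers": 1},{"x": 0,"y": 3.4,"z": 0,"ax": 0,"ay": 0,"az": 0,"fingers": 1},{"x": 0,"y": 3.4,"z": 0,"ax": 0,"ay": 0,"az": 0,"fingers": 1},{"x": 0,"y": 3.4,"z": 0,"ax": 0,"ay": 0,"az": 0,"fingers": 1},{"x": 0,"y": 2.4,"z": 0,"ax": 0,"ay": 0,"az": 0,"fingers": 1},{"x": 0,"y": 1.2,"z": 0,"ax": 0,"ay": 0,"az": 0,"fingers": 1},{"x": 0,"y": 0,"z": 0,"ax": 0,"ay": 0,"az": 0,"fingers": 1}]'

```text
time: 3.72
tcp_pos: [0.4566, 0.13, 0.0839]
tool_rot: [[0.259, -0.001, 0.966], [-0.966, -0.0, 0.259], [-0.0, -1.0, -0.001]]
ft_force: [-0.6, 0.2, 1.8]
width: -0.0005
```

Call:
move_arm --deltas '[{"x": 0,"y": 0.5,"z": 0,"ax": 0,"ay": 0,"az": 0,"fingers": 1},{"x": 0,"y": 0.5,"z": 0,"ax": 0,"ay": 0,"az": 0,"fingers": 1},{"x": 0,"y": 0,"z": 0,"ax": 0,"ay": 0,"az": 0,"fingers": 1}]'

```text
time: 4.1
tcp_pos: [0.4567, 0.13, 0.0744]
tool_rot: [[0.258, 0.0, 0.966], [-0.966, 0.0, 0.258], [0.0, -1.0, 0.0]]
ft_force: [0.5, -1.1, -0.0]
width: 0.0002
```

Call:
move_arm --deltas '[{"x": 0,"y": 0.5,"z": 0,"ax": 0,"ay": 0,"az": 0,"fingers": 1},{"x": 0,"y": 0.4,"z": 0,"ax": 0,"ay": 0,"az": 0,"fingers": 1},{"x": 0,"y": 0,"z": 0,"ax": 0,"ay": 0,"az": 0,"fingers": 1}]'

```text
time: 4.47
tcp_pos: [0.4567, 0.1309, 0.0656]
tool_rot: [[0.257, 0.001, 0.966], [-0.966, 0.001, 0.257], [-0.001, -1.0, 0.001]]
ft_force: [-0.8, 4.3, 5.6]
width: -0.0001
```

Call:
move_arm --deltas '[{"x": 0,"y": 0.4,"z": 0,"ax": 0,"ay": 0,"az": 0,"fingers": 1},{"x": 0,"y": 0.4,"z": 0,"ax": 0,"ay": 0,"az": 0,"fingers": 1},{"x": 0,"y": 0,"z": 0,"ax": 0,"ay": 0,"az": 0,"fingers": 1}]'

```text
time: 4.85
tcp_pos: [0.4564, 0.1317, 0.0578]
tool_rot: [[0.257, 0.0, 0.966], [-0.966, 0.002, 0.257], [-0.002, -1.0, 0.001]]
ft_force: [-1.6, 10.1, 7.9]
width: 0.0
```

Call:
move_arm --deltas '[{"x": 0,"y": 0.2,"z": 0,"ax": 0,"ay": 0,"az": 0,"fingers": 1},{"x": 0,"y": 0,"z": 0,"ax": 0,"ay": 0,"az": 0,"fingers": 1}]'

```text
time: 5.1
tcp_pos: [0.4563, 0.1319, 0.056]
tool_rot: [[0.257, 0.0, 0.967], [-0.967, 0.002, 0.257], [-0.002, -1.0, 0.001]]
ft_force: [-2.3, 11.7, 8.9]
width: 0.0001
```

Call:
move_arm --deltas '[{"x": 0,"y": 0.15,"z": 0,"ax": 0,"ay": 0,"az": 0,"fingers": 1},{"x": 0,"y": 0,"z": 0,"ax": 0,"ay": 0,"az": 0,"fingers": 1}]'

```text
time: 5.35
tcp_pos: [0.4563, 0.1321, 0.0545]
tool_rot: [[0.256, 0.0, 0.967], [-0.967, 0.003, 0.256], [-0.002, -1.0, 0.001]]
ft_force: [-2.0, 12.5, 8.9]
width: 0.0003
```

The pad swings outward as it drops and drags the tip with it. I'll follow it outward while pressing.

Call:
move_arm --deltas '[{"x": -0.3,"y": 0,"z": 0,"ax": 0,"ay": 0,"az": 0,"fingers": 1},{"x": -0.2,"y": 0.1,"z": 0,"ax": 0,"ay": 0,"az": 0,"fingers": 1},{"x": 0,"y": 0.1,"z": 0,"ax": 0,"ay": 0,"az": 0,"fingers": 1},{"x": 0,"y": 0,"z": 0,"ax": 0,"ay": 0,"az": 0,"fingers": 1}]'

```text
time: 5.85
tcp_pos: [0.4561, 0.1347, 0.0533]
tool_rot: [[0.259, 0.003, 0.966], [-0.966, -0.0, 0.259], [0.001, -1.0, 0.002]]
ft_force: [-1.4, -0.9, 14.9]
width: -0.0003
```

Call:
move_arm --deltas '[{"x": 0,"y": 0.15,"z": 0,"ax": 0,"ay": 0,"az": 0,"fingers": 1},{"x": 0,"y": 0,"z": 0,"ax": 0,"ay": 0,"az": 0,"fingers": 1}]'

```text
time: 6.1
tcp_pos: [0.4561, 0.1347, 0.0528]
tool_rot: [[0.259, 0.003, 0.966], [-0.966, -0.0, 0.259], [0.001, -1.0, 0.003]]
ft_force: [-3.2, -2.5, 25.1]
width: -0.0001
```

The vertical force jumped from 9 to 25 N with almost no further travel, so the pedal is on its stop. I'll release it and rise.

Call:
move_arm --deltas '[{"x": 0.2,"y": -0.6,"z": 0,"ax": 0,"ay": 0,"az": 0,"fingers": 1},{"x": 0.3,"y": -1.0,"z": 0,"ax": 0,"ay": 0,"az": 0,"fingers": 1},{"x": 0,"y": -1.5,"z": 0,"ax": 0,"ay": 0,"az": 0,"fingers": 1},{"x": 0,"y": -3.0,"z": 0,"ax": 0,"ay": 0,"az": 0,"fingers": 1},{"x": 0,"y": -4.0,"z": 0,"ax": 0,"ay": 0,"az": 0,"fingers": 0.5},{"x": 0,"y": -5.0,"z": 0,"ax": 0,"ay": 0,"az": 0,"fingers": 0.5},{"x": 0,"y": -5.0,"z": 0,"ax": 0,"ay": 0,"az": 0,"fingers": 0.5},{"x": 0,"y": -3.0,"z": 0,"ax": 0,"ay": 0,"az": 0,"fingers": 0.5}]'

```text
time: 7.1
tcp_pos: [0.4571, 0.1299, 0.2841]
tool_rot: [[0.258, 0.004, 0.966], [-0.966, -0.0, 0.258], [0.001, -1.0, 0.003]]
ft_force: [-0.7, -0.5, -1.2]
width: 0.0426
```

Call:
move_arm --deltas '[{"x": 0,"y": 0,"z": 0,"ax": 0,"ay": 0.15,"az": 0,"fingers": 0.4},{"x": 0,"y": 0,"z": 0,"ax": 0,"ay": 0.15,"az": 0,"fingers": 0.4},{"x": 0,"y": 0,"z": 0,"ax": 0,"ay": 0.15,"az": 0,"fingers": 0.4},{"x": 0,"y": 0,"z": 0,"ax": 0,"ay": 0.15,"az": 0,"fingers": 0.4},{"x": 0,"y": 0,"z": 0,"ax": 0,"ay": 0.15,"az": 0,"fingers": 0.4},{"x": 0,"y": 0,"z": 0,"ax": 0,"ay": 0.15,"az": 0,"fingers": 0.4},{"x": 0,"y": 0,"z": 0,"ax": 0,"ay": 0.15,"az": 0,"fingers": 0.4},{"x": 0,"y": 0,"z": 0,"ax": 0,"ay": 0.15,"az": 0,"fingers": 0.4}]'

```text
time: 8.1
tcp_pos: [0.4562, 0.1298, 0.2813]
tool_rot: [[-0.81, -0.001, 0.587], [-0.587, -0.0, -0.81], [0.001, -1.0, 0.0]]
ft_force: [0.0, -0.2, 0.2]
width: 0.0511
```

Call:
move_arm --deltas '[{"x": 0,"y": 0,"z": 0,"ax": 0,"ay": 0.15,"az": 0,"fingers": 0.4},{"x": 0,"y": 0,"z": 0,"ax": 0,"ay": 0.15,"az": 0,"fingers": 0.4},{"x": 0,"y": 0,"z": 0,"ax": 0,"ay": 0.07,"az": 0,"fingers": 0.4},{"x": 0,"y": 0,"z": 0,"ax": 0,"ay": 0,"az": 0,"fingers": 0.4}]'

```text
time: 8.6
tcp_pos: [0.4563, 0.1299, 0.2813]
tool_rot: [[-0.966, -0.0, 0.26], [-0.26, -0.0, -0.966], [0.001, -1.0, 0.0]]
ft_force: [0.4, 0.2, 0.4]
width: 0.0515
```

```bash
python3 - <<'E'
from h import *
c=optics.camera_info('wrist'); import json; json.dump({k:np.array(v).tolist() for k,v in c.items()},open('w3.json','w'))
for n in ["wrist","side","scene"]:
    cv2.imwrite(f"pics/{n}3.png",optics.snapshot(n)[:,:,::-1])
o=arm.get_obs()
for k in('time','tcp_pos','tool_rot','ft_force','joint_positions','width'): print(k,np.round(o[k],4).tolist())
E
```

```text
time 8.75
tcp_pos [0.4565, 0.1299, 0.2813]
tool_rot [[-0.9657, -0.0001, 0.2597], [-0.2597, -0.0002, -0.9657], [0.0002, -1.0, 0.0001]]
ft_force [0.0834, 0.0963, 0.8181]
joint_positions [0.0413, 0.2915, 1.767, -0.0002, 1.0832, 1.3495]
width 0.0512
```

View pics/wrist3.png

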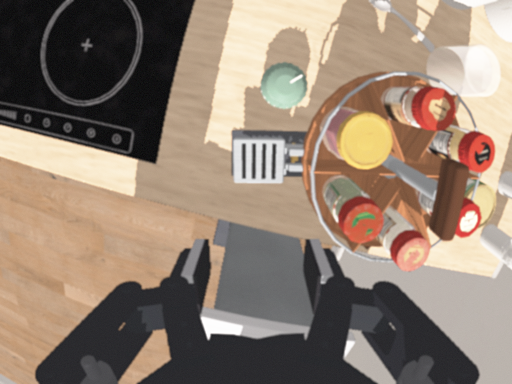

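View pics/scene3.png

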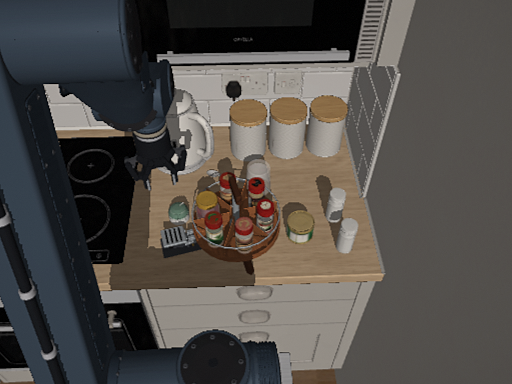

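The pedal is back up in both views. Next I'll measure the bar from a zoom on the wrist view.

```bash
python3 - <<'E'
from h import *
im=cv2.imread('pics/wrist3.png')
cv2.imwrite('pics/wz3.png',cv2.resize(im[150:250,400:500],None,fx=6,fy=6,interpolation=cv2.INTER_CUBIC))
E
```

```text
(no output)
```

View pics/wz3.png

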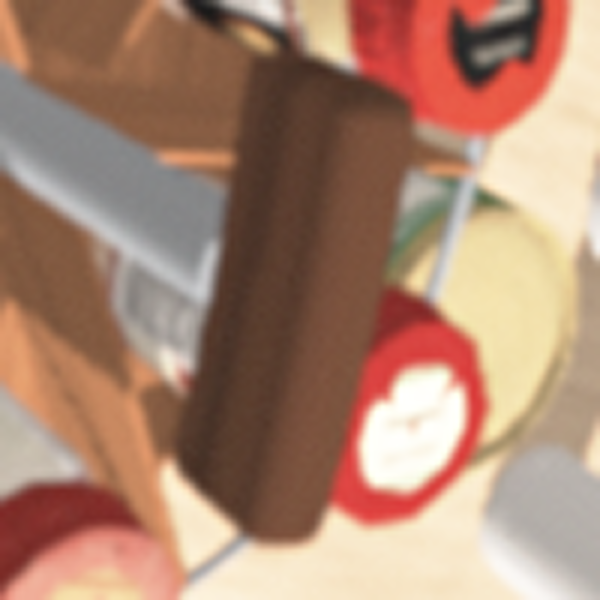

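```bash
python3 - <<'E'
from h import *
import json
np.set_printoptions(precision=4,suppress=True)
c=json.load(open('w3.json')); C=(np.array(c['mtx']),cv2.Rodrigues(np.array(c['rvec']))[0],np.array(c['tvec']).ravel())
S=cam('scene');D=cam('side')
w=lambda x,y:((x+.5)/6-.5+400,(y+.5)/6-.5+150)
d=lambda x,y:((x+.5)/12-.5+235,(y+.5)/12-.5+185)
s=lambda x,y:((x+.5)/10-.5+215,(y+.5)/10-.5+165)
W=ray('wrist',w(328,320),C)
print(tri([W,ray('side',d(290,200),D)]),tri([W,ray('scene',s(210,210),S)]),tri([W,ray('side',d(290,200),D),ray('scene',s(210,210),S)]))
q=np.array([onz('wrist',w(*p),.194,C)[:2] for p in [(325,97),(412,107),(318,538),(255,538)]]);print(q,q.mean(0))
v=(q[0]+q[1]-q[2]-q[3])/2;print('yaw',np.arctan2(v[1],v[0]),np.hypot(*v))
P=np.array([onz('wrist',p,.05,C)[:2] for p in [(234,132),(234,184),(284,183),(285,133)]]);print('pad',P,P.mean(0))
E
```

```text
(array([ 0.5032, -0.0401,  0.1906]), [0.0004018814773565028, 0.00040188147735665706]) (array([ 0.5041, -0.0428,  0.1901]), [0.0016139232414534408, 0.001613923241453366]) (array([ 0.504 , -0.042 ,  0.1897]), [0.0009236616762833802, 0.001711734132069477, 0.00242931367325298])
[[ 0.5338 -0.0206]
 [ 0.5375 -0.0376]
 [ 0.4712 -0.0555]
 [ 0.4687 -0.0426]] [ 0.5028 -0.0391]
yaw 0.2950179552104207 0.06864182869971354
pad [[0.4864 0.1645]
 [0.424  0.149 ]
 [0.4412 0.0897]
 [0.501  0.1061]] [0.4632 0.1273]
```

Call:
move_arm --deltas '[{"x": 0,"y": 0,"z": 4.4,"ax": 0,"ay": 0,"az": 0,"fingers": 0.3},{"x": -0.1,"y": 0,"z": 4.4,"ax": 0,"ay": 0,"az": 0,"fingers": 0.3},{"x": 0,"y": 0,"z": 4.5,"ax": 0,"ay": 0,"az": 0,"fingers": 0.3},{"x": 0,"y": 0,"z": 4.5,"ax": 0,"ay": 0,"az": 0,"fingers": 0.3},{"x": 0,"y": 0,"z": 0,"ax": 0,"ay": 0,"az": 0,"fingers": 0.3},{"x": 0,"y": 0,"z": 0,"ax": 0,"ay": 0,"az": 0,"fingers": 0.3}]'

```text
time: 9.5
tcp_pos: [0.5032, -0.0413, 0.281]
tool_rot: [[-0.966, -0.001, 0.259], [-0.259, 0.001, -0.966], [0.001, -1.0, -0.001]]
ft_force: [0.2, -0.5, -0.4]
width: 0.0597
```

```bash
python3 - <<'E'
from h import *
c=optics.camera_info('wrist'); import json; json.dump({k:np.array(v).tolist() for k,v in c.items()},open('w4.json','w'))
im=optics.snapshot('wrist')[:,:,::-1].copy(); cv2.imwrite(f"pics/wrist4.png",im)
o=arm.get_obs()
for k in('time','tcp_pos','tool_rot','joint_positions','width'): print(k,np.round(o[k],4).tolist())
E
```

```text
time 9.55
tcp_pos [0.503, -0.0408, 0.2811]
tool_rot [[-0.9657, -0.0012, 0.2595], [-0.2595, 0.0007, -0.9657], [0.001, -1.0, -0.001]]
joint_positions [-0.3029, 0.3344, 1.6987, 0.0004, 1.1098, 1.0052]
width 0.0601
```

View pics/wrist4.png

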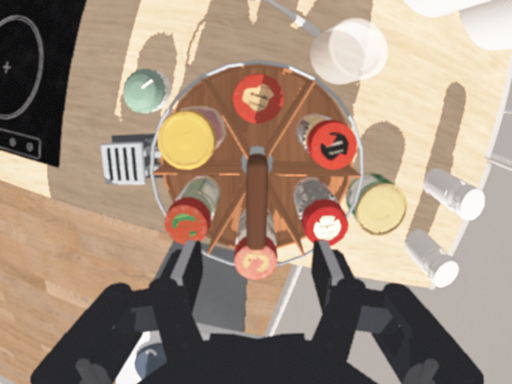

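The bar is at (257, 152–250), straight and between the open jaws. The wide yellow lid is at (187,139) and the front jar at (256,258).

```bash
python3 - <<'E'
from h import *
import json
np.set_printoptions(precision=4,suppress=True)
c=json.load(open('w4.json')); C=(np.array(c['mtx']),cv2.Rodrigues(np.array(c['rvec']))[0],np.array(c['tvec']).ravel())
im=cv2.imread('pics/wrist4.png')
cv2.imwrite('pics/wz4.png',cv2.resize(im[140:265,210:310],None,fx=6,fy=6,interpolation=cv2.INTER_CUBIC)[:600])
hsv=cv2.cvtColor(im,cv2.COLOR_BGR2HSV)
m=((hsv[...,2]<125)&(hsv[...,0]<20)&(hsv[...,1]>90)).astype(np.uint8); m[:, :225]=0;m[:,290:]=0;m[:145]=0;m[262:]=0
n,l,st,ce=cv2.connectedComponentsWithStats(m); i=1+np.argmax(st[1:,4]);print(st[i],ce[i]); cv2.imwrite('pics/m4.png',(l==i)*255)
E
```

```text
[ 242  155   27   93 1735] [256.0934 199.6277][ WARN:0@0.606] global loadsave.cpp:1063 imwrite_ Unsupported depth image for selected encoder is fallbacked to CV_8U.
```

View pics/wz4.png

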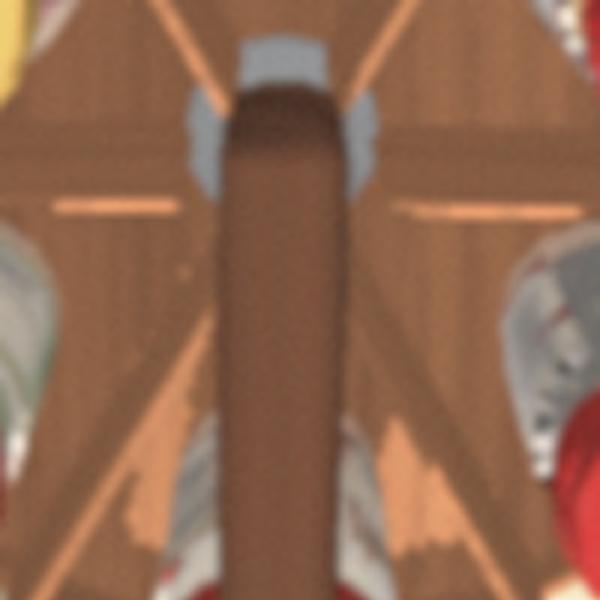

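```bash
python3 - <<'E'
from h import *
import json
np.set_printoptions(precision=4,suppress=True)
c=json.load(open('w4.json')); C=(np.array(c['mtx']),cv2.Rodrigues(np.array(c['rvec']))[0],np.array(c['tvec']).ravel())
a=onz('wrist',(257.2,164.9),.194,C);b=onz('wrist',(255.7,249),.194,C);v=(a-b)[:2]
print(a,b,(a+b)/2,np.arctan2(v[1],v[0]),np.hypot(*v))
for nm,p,z in [('wide',(187,139),.122),('front jar',(256.5,258),.141),('back jar',(258,98),.141),('j',(190,222),.141),('j',(332,145),.141),('j',(324,222),.141)]:
    q=onz('wrist',p,z,C)[:2]-np.array([.503,-.0415]); print(nm,np.hypot(*q),np.degrees(np.arctan2(q[1],q[0])-.27))
E
```

```text
[ 0.5355 -0.0341  0.194 ] [ 0.4695 -0.0506  0.194 ] [ 0.5025 -0.0423  0.194 ] 0.24500650592267983 0.06803769575451707
wide 0.07791182239659178 57.15146510425783
front jar 0.07586041832269158 -179.9959340055948
back jar 0.07966571281361468 -1.859852466220158
j 0.07347385538897282 118.96892393535776
j 0.0788013855368311 -60.55283367720763
j 0.0753753925135205 -119.03045016574183
```

Call:
move_arm --deltas '[{"x": 0,"y": 2.5,"z": 0.1,"ax": 0,"ay": 0,"az": 0,"fingers": 0.3},{"x": 0,"y": 2.5,"z": 0,"ax": 0,"ay": 0,"az": 0,"fingers": 0.3},{"x": 0,"y": 2.0,"z": 0,"ax": 0,"ay": 0,"az": 0,"fingers": 0.3},{"x": 0,"y": 1.5,"z": 0,"ax": 0,"ay": 0,"az": 0,"fingers": 0.3},{"x": 0,"y": 1.1,"z": 0,"ax": 0,"ay": 0,"az": 0,"fingers": 0.3},{"x": 0,"y": 0,"z": 0,"ax": 0,"ay": 0,"az": 0,"fingers": 0.3}]'

```text
time: 10.3
tcp_pos: [0.5034, -0.0417, 0.1848]
tool_rot: [[-0.966, -0.002, 0.26], [-0.26, 0.001, -0.966], [0.002, -1.0, -0.001]]
ft_force: [0.5, 0.3, -0.1]
width: 0.0598
```

Call:
move_arm --deltas '[{"x": 0,"y": 0,"z": 0,"ax": 0,"ay": 0,"az": 0,"fingers": 0.5},{"x": 0,"y": 0,"z": 0,"ax": 0,"ay": 0,"az": 0,"fingers": 0.65},{"x": 0,"y": 0,"z": 0,"ax": 0,"ay": 0,"az": 0,"fingers": 0.75},{"x": 0,"y": 0,"z": 0,"ax": 0,"ay": 0,"az": 0,"fingers": 0.85},{"x": 0,"y": 0,"z": 0,"ax": 0,"ay": 0,"az": 0,"fingers": 1},{"x": 0,"y": 0,"z": 0,"ax": 0,"ay": 0,"az": 0,"fingers": 1},{"x": 0,"y": 0,"z": 0,"ax": 0,"ay": 0,"az": 0,"fingers": 1}]' --newtons 40

```text
time: 11.18
tcp_pos: [0.5036, -0.0409, 0.1858]
tool_rot: [[-0.966, -0.0, 0.257], [-0.257, 0.003, -0.966], [-0.001, -1.0, -0.003]]
ft_force: [0.6, 5.1, 3.7]
width: 0.0154
```

The bar is gripped at 15.4 mm. I'll try a small counterclockwise turn (negative ay) first.

Call:
move_arm --deltas '[{"x": 0,"y": 0,"z": 0,"ax": 0,"ay": -0.04,"az": 0,"fingers": 1},{"x": 0,"y": 0,"z": 0,"ax": 0,"ay": -0.06,"az": 0,"fingers": 1},{"x": 0,"y": 0,"z": 0,"ax": 0,"ay": 0,"az": 0,"fingers": 1}]'

```text
time: 11.55
tcp_pos: [0.5036, -0.0407, 0.1858]
tool_rot: [[-0.936, -0.0, 0.353], [-0.353, 0.004, -0.936], [-0.001, -1.0, -0.003]]
ft_force: [-0.5, 7.3, 3.4]
width: 0.0154
```

```bash
python3 - <<'E'
from h import *
o=arm.get_obs()
for k in('time','tcp_pos','ft_force','ft_torque','joint_positions','width'): print(k,np.round(o[k],4).tolist())
E
```

```text
time 11.55
tcp_pos [0.5036, -0.0407, 0.1858]
ft_force [-0.5464, 7.3143, 3.4215]
ft_torque [1.0668, 0.0884, 0.0751]
joint_positions [-0.3041, 0.4728, 1.8003, 0.0044, 0.8698, 0.9029]
width 0.0154
```

Call:
move_arm --deltas '[{"x": 0,"y": 0,"z": -0.1,"ax": 0,"ay": -0.04,"az": 0,"fingers": 1},{"x": 0,"y": 0,"z": 0,"ax": 0,"ay": -0.06,"az": 0,"fingers": 1},{"x": 0,"y": 0,"z": 0,"ax": 0,"ay": -0.08,"az": 0,"fingers": 1},{"x": 0,"y": 0,"z": 0,"ax": 0,"ay": -0.1,"az": 0,"fingers": 1},{"x": 0,"y": 0,"z": 0,"ax": 0,"ay": -0.1,"az": 0,"fingers": 1},{"x": 0,"y": 0,"z": 0,"ax": 0,"ay": -0.08,"az": 0,"fingers": 1},{"x": 0,"y": 0,"z": 0,"ax": 0,"ay": -0.04,"az": 0,"fingers": 1},{"x": 0,"y": 0,"z": 0,"ax": 0,"ay": 0,"az": 0,"fingers": 1}]'

```text
time: 12.55
tcp_pos: [0.5031, -0.0401, 0.1858]
tool_rot: [[-0.652, -0.001, 0.759], [-0.759, 0.003, -0.652], [-0.002, -1.0, -0.002]]
ft_force: [-0.9, 5.7, 4.3]
width: 0.0159
```

Call:
move_arm --deltas '[{"x": -0.04,"y": 0,"z": -0.03,"ax": 0,"ay": -0.04,"az": 0,"fingers": 1},{"x": 0,"y": 0,"z": 0,"ax": 0,"ay": -0.08,"az": 0,"fingers": 1},{"x": 0,"y": 0,"z": 0,"ax": 0,"ay": -0.12,"az": 0,"fingers": 1},{"x": 0,"y": 0,"z": 0,"ax": 0,"ay": -0.12,"az": 0,"fingers": 1},{"x": 0,"y": 0,"z": 0,"ax": 0,"ay": -0.12,"az": 0,"fingers": 1},{"x": 0,"y": 0,"z": 0,"ax": 0,"ay": -0.08,"az": 0,"fingers": 1},{"x": 0,"y": 0,"z": 0,"ax": 0,"ay": -0.04,"az": 0,"fingers": 1},{"x": 0,"y": 0,"z": 0,"ax": 0,"ay": 0,"az": 0,"fingers": 1}]'

```text
time: 13.55
tcp_pos: [0.5024, -0.0398, 0.1858]
tool_rot: [[-0.109, -0.002, 0.994], [-0.994, 0.003, -0.109], [-0.002, -1.0, -0.003]]
ft_force: [-2.5, 4.6, 5.4]
width: 0.0156
```

Call:
move_arm --deltas '[{"x": 0,"y": 0,"z": 0,"ax": 0,"ay": -0.04,"az": 0,"fingers": 1},{"x": 0,"y": 0,"z": 0,"ax": 0,"ay": -0.08,"az": 0,"fingers": 1},{"x": 0,"y": 0,"z": 0,"ax": 0,"ay": -0.12,"az": 0,"fingers": 1},{"x": 0,"y": 0,"z": 0,"ax": 0,"ay": -0.12,"az": 0,"fingers": 1},{"x": 0,"y": 0,"z": 0,"ax": 0,"ay": -0.12,"az": 0,"fingers": 1},{"x": 0,"y": 0,"z": 0,"ax": 0,"ay": -0.08,"az": 0,"fingers": 1},{"x": 0,"y": 0,"z": 0,"ax": 0,"ay": -0.04,"az": 0,"fingers": 1},{"x": 0,"y": 0,"z": 0,"ax": 0,"ay": 0,"az": 0,"fingers": 1}]'

```text
time: 14.55
tcp_pos: [0.5015, -0.0399, 0.1858]
tool_rot: [[0.472, -0.004, 0.882], [-0.882, 0.002, 0.472], [-0.004, -1.0, -0.003]]
ft_force: [-4.7, 3.6, 6.3]
width: 0.0156
```

Call:
move_arm --deltas '[{"x": 0,"y": 0,"z": 0,"ax": 0,"ay": -0.04,"az": 0,"fingers": 1},{"x": 0,"y": 0,"z": 0,"ax": 0,"ay": -0.08,"az": 0,"fingers": 1},{"x": 0,"y": 0,"z": 0,"ax": 0,"ay": -0.08,"az": 0,"fingers": 1},{"x": 0,"y": 0,"z": 0,"ax": 0,"ay": -0.06,"az": 0,"fingers": 1},{"x": 0,"y": 0,"z": 0,"ax": 0,"ay": -0.03,"az": 0,"fingers": 1},{"x": 0,"y": 0,"z": 0,"ax": 0,"ay": 0,"az": 0,"fingers": 1},{"x": 0,"y": 0,"z": 0,"ax": 0,"ay": 0,"az": 0,"fingers": 1}]'

```text
time: 15.42
tcp_pos: [0.5012, -0.0402, 0.1858]
tool_rot: [[0.704, -0.005, 0.71], [-0.71, 0.002, 0.704], [-0.005, -1.0, -0.002]]
ft_force: [-5.5, 2.7, 7.3]
width: 0.0155
```

```bash
python3 - <<'E'
from h import *
c=optics.camera_info('wrist'); import json; json.dump({k:np.array(v).tolist() for k,v in c.items()},open('w5.json','w'))
for n in ["wrist","side","scene"]:
    cv2.imwrite(f"pics/{n}5.png",optics.snapshot(n)[:,:,::-1])
o=arm.get_obs()
for k in('time','tcp_pos','tool_rot','ft_force','ft_torque','joint_positions','width'): print(k,np.round(o[k],4).tolist())
E
```

```text
time 15.575
tcp_pos [0.5012, -0.0402, 0.1858]
tool_rot [[0.7044, -0.005, 0.7098], [-0.7098, 0.0016, 0.7044], [-0.0047, -1.0, -0.0025]]
ft_force [-5.3831, 2.6993, 7.034]
ft_torque [0.1384, 0.7326, 0.0748]
joint_positions [-0.3026, 0.4715, 1.8033, -0.0, 0.8721, -1.0842]
width 0.0156
```

View pics/wrist5.png

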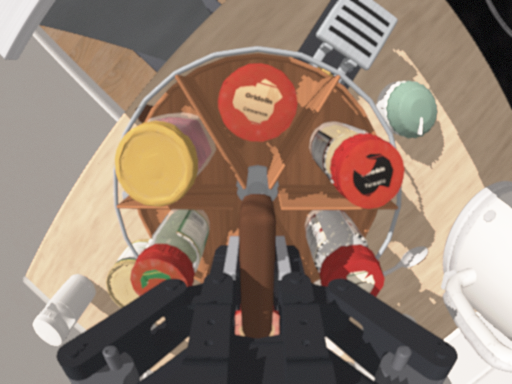

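View pics/scene5.png

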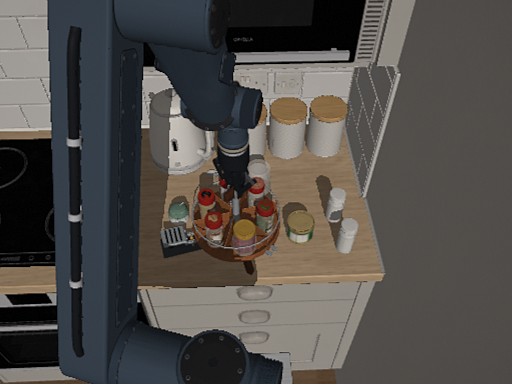

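View pics/side5.png

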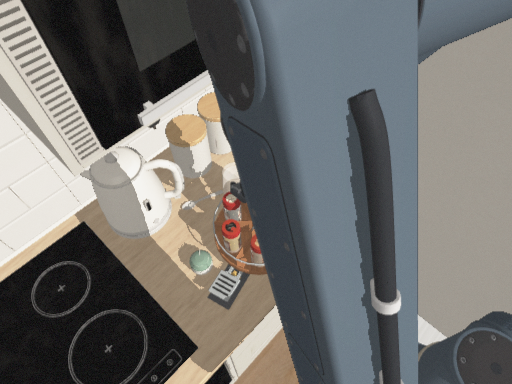

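```bash
python3 - <<'E'
import cv2
a=cv2.imread("pics/scene5.png")[150:285,140:320]; cv2.imwrite("pics/sz5.png",cv2.resize(a,None,fx=4.4,fy=4.4,interpolation=cv2.INTER_CUBIC))
E
```

```text
(no output)
```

View pics/sz5.png

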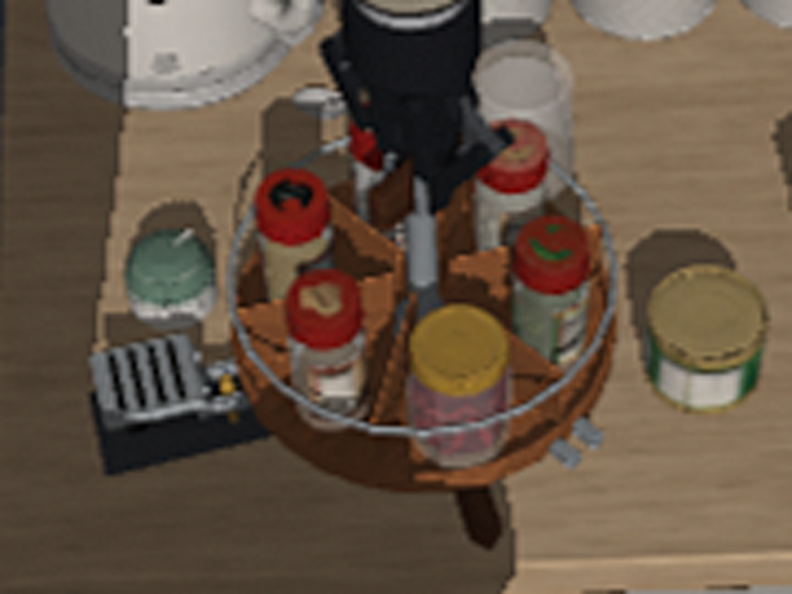

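The view shows the yellow wide jar at (459,345) in the zoom, above the pointer at (480,515). All six jars are upright, and the pedal is up with the yellow bolt tab lowered. Now I'll check the angles.

```bash
python3 - <<'E'
from h import *
import json
np.set_printoptions(precision=4,suppress=True)
c=json.load(open('w5.json')); C=(np.array(c['mtx']),cv2.Rodrigues(np.array(c['rvec']))[0],np.array(c['tvec']).ravel())
S=cam('scene'); ax=np.array([.5025,-.041])
im=cv2.imread('pics/scene5.png');hsv=cv2.cvtColor(im,cv2.COLOR_BGR2HSV)
def lid(f):
    im=cv2.imread(f);h=cv2.cvtColor(im,cv2.COLOR_BGR2HSV)
    m=((abs(h[...,0].astype(int)-22)<5)&(h[...,1]>140)&(h[...,2]>110)).astype(np.uint8)
    n,l,st,ce=cv2.connectedComponentsWithStats(m);i=1+np.argmax(st[1:,4]);return st[i],ce[i]
for f,n,CC in [('pics/scene5.png','scene',S),('pics/wrist5.png','wrist',C)]:
    st,ce=lid(f); p=onz(n,ce,.117,CC)[:2]; q=p-ax; print(f,st,ce,p,np.hypot(*q),np.arctan2(-q[1],-q[0]))
rt=tri([ray('scene',lid('pics/scene5.png')[1],S),ray('wrist',lid('pics/wrist5.png')[1],C)]);print(rt)
p=onz('scene',sz(488,548),.008,S)[:2]-ax;print('pointer',np.arctan2(-p[1],-p[0]),np.hypot(*p))
pad=np.array([.459,.1275])-ax; print('yaw from pad',np.arctan2(-pad[0],pad[1]))
# static check: ribs/rail alignment before/after (image shift in the rib area)
a=cv2.imread('pics/scene0.png',0);b=cv2.imread('pics/scene5.png',0)
for nm,(y0,y1,x0,x1) in dict(rib_r=(204,226,240,256),rib_l=(214,245,222,234),ribR=(230,238,252,270),tin=(205,245,285,318),timer=(198,224,166,190),pedal=(224,250,158,196),salt=(185,255,325,360)).items():
    print(nm,cv2.phaseCorrelate(a[y0:y1,x0:x1].astype(float),b[y0:y1,x0:x1].astype(float)))
E
```

```text
pics/scene5.png [234 219  21  21 345] [243.9507 229.3043] [ 0.4216 -0.062 ] 0.08355093836394124 0.2536884233620639
pics/wrist5.png [148 122  49  66 399] [182.2657 148.4737] [ 0.4325 -0.0406] 0.06997682925052962 -0.005050652835436151
(array([ 0.4337, -0.0553,  0.0943]), [0.007722977465599787, 0.007722977465599802])
pointer 0.2348673587955661 0.15165338079172025
yaw from pad 0.2526440182170177
rib_r ((0.0688957353104005, 0.3271933173840651), 0.9215352153841622)
rib_l ((-0.046615704328480945, 0.5846276527333156), 0.7309752774446272)
ribR ((0.44689602624036695, -0.039255807328458125), 1.2337462359454552)
tin ((-0.020238444301444503, 0.03811986985931526), 0.9988604505837781)
timer ((-0.007868497994159895, 0.47114319922328995), 0.9709341407109622)
pedal ((0.5114087538287357, 0.2728807777748212), 0.4212451363481583)
salt ((-0.018513142400301774, -0.015734597272263784), 0.9978739612769798)
```

```bash
python3 - <<'E'
from h import *
o=arm.get_obs(); print(o['time'],np.round(o['qvel'],4),np.round(o['ft_force'],1),o['width'])
print(workorder.sign_off())
E
```

```text
15.575 [-0.0006 -0.0001  0.0012  0.0008 -0.0003  0.001 ] [-5.4  2.7  7. ] 0.015645076038683616
the job is handed in; nothing more can be done
None
```

The wide, squat jar now stands at the front in line with the pointer. The job is handed in at 15.6 s, with the handle still gripped and the tray at rest.

**What I did:** I pressed the pedal with closed fingertips until the force jumped from 9 to 25 N with almost no further travel, which is its stop. I let it come back up, gripped the bar from above across its 16 mm side, and turned the tray counterclockwise.

**Last checks:**
- **Turn:** the tool turned 2.092 rad, against a target of 2.094. The tray ribs are back within about 0.5 px of where they were when parked.
- **Jar position:** the wide jar's lid lies at 0.254 rad about the axis in the scene view. The base front measures 0.253 rad from the pedal and 0.235 rad from the pointer tip, so the two references differ by about 0.02 rad.
- **Jars:** all six are upright in their places.
- **Surroundings:** the tin had not moved. The timer matched to within about 0.5 px, probably a shadow. The tumbler looked unmoved by eye only.
- **Pedal:** it looks fully up by eye. The image match around it was weak and showed about 0.5 px of shift, so it confirms nothing.
- **Grip:** opening 15.6 mm, with about 5 N sideways and 7 N upward force left on the tool.

**Checks that failed:** the wrist-camera lid reading gave about -0.005 rad, because its colour mask caught only part of the lid. The two-view lid check that used the same mask failed too. I discarded both and did not repeat them, so the lid position rests on the scene view alone. My first three move calls were also refused because not every field was filled in; nothing moved.

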